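# Slide the leak sensor between the pipe stubs

### The arm

A 6-joint arm with a two-finger parallel gripper is mounted at the origin on the work surface. World frame = base frame: x ahead of the robot, y to its left, z up, the work surface at z = 0. Lengths are in m, angles in rad, forces in N, time in s.
With the tool pointing down it reaches from about 0.3 to 0.85 m from the base axis. Payload 5.4 kg.
Tool frame: the origin (TCP) lies on the centre line of the jaws, within the pads' length; the fingertips stand 25 mm ahead of it and the grasp point (between the pads) lies 6 mm ahead of it; z points along the fingers, x is the direction in which the jaws open and shut, and the axes are right-handed (so a half turn about z gives the same grasp; the last joint's range is limited). The gripper opens to 85 mm and grips with 20 to 120 N. Pads are 22 mm wide; open, the fingers measure 114 mm over their backs; the gripper's body (76 mm by 85 mm) begins 54 mm behind the grasp point. The pads swing forward as they close: fully open they stand 13 mm farther back than shut.
Start: joints at [-1.385, 0.158, 1.597, -0, 1.386, -0.21], TCP at [0.222, -0.531, 0.229] pointing down, gripper open.
Joint ranges: [-2.91, 2.91], [-0.94, 2.29], [0.18, 2.7], [-1.29, 4.43], [0.17, 2.64], [-3, 3]. Speed limits (rad/s): [2.57, 2.57, 3.14, 3.14, 3.14, 3.14].

### API

Orientations are given as a 3x3 rotation matrix whose columns are the frame's x, y, z axes.
In Python, from station import robot gives the robot as it stands. Calls block until the motion is done:
- robot.movep(position, orientation): joint-space move of the TCP to a pose.
- robot.movel(position, rate=0.15, frame=None): straight line of the TCP; frame=None keeps the orientation; rate is the mean speed in m/s.
- robot.movej(angles): joint-space move.
- robot.move_gripper(opening): finger opening in m; the grip force is fixed at half the most; returns when the fingers have stopped.
- robot.pause(seconds).
- robot.solve_ik(position, orientation): joint angles nearest the present ones, or None.
- robot.sense(): the state.
- robot.grab_frame(name): name is "scene" or "side" or "wrist"; returns a dict with "frame" (400x640x3 uint8, red, green, blue), "K" (3x3 intrinsics, pixels), "k1" (the pictures are not rectified: a ray, as slopes to the right and down, at radius r is drawn at 1 + k1 r^2 times it, then the intrinsics apply), "R" (3x3) and "t" (3): a world point X has camera coordinates R X + t; the wrist camera has in their place "T_tool_cam" (4x4, takes a point from camera to tool coordinates, whose origin is the TCP and whose axes are the tool frame's). Camera axes: x right, y down, z forward; pixel columns grow to the right and rows downward; lengths in m; the calibration is good to about 2 mm. A picture is of the moment at which its call begins: read the wrist's pose just before it. There is no depth.
A pose or a line that the arm cannot do raises robot.IKError and nothing moves.
- robot.sign_off(): hands the job in, once; it reports no verdict.
Trained networks look in the newest picture that a camera, given by its name, has taken for a name from the list of things; names that differ only in an ending like _2 or _b are one class to them, and where a whole thing is asked for, a point or a joint stands for the part that bears it (a point fixed in the world has none). Each returns a list of dicts, best first, with "score" (0 to 1); they miss things now and then, are a little off and sometimes report something else, mostly with a low value. They report only what shows in the picture. A call takes as long as a camera call. They do not tell look-alikes from the thing itself.
- robot.regions_of(name, camera): "mask" (400x640 bool, what is visible of it) and "extent" ([left, top, right, bottom] in pixels, round what is visible of it).
- robot.tip_of(name, camera): "centre" ([column, row] in pixels: a listed point, or the origin of a listed thing).
The state is a dict: "time": time; "joint_positions": joint angles; "joint_vel": joint speeds; "joint_torque": joint torques, N m; "position": TCP position; "tool_rot": TCP orientation; "contact_force": force on the tool from outside, world axes, zero at the start; "torque": the same for the moment, N m; "grip_width": finger opening in m.
Only numpy, scipy, OpenCV 4.12 (cv2) and the standard library are available. Lean on these libraries where they do the work, as an engineer would, in place of code of your own. Each camera call takes 0.05 s, during which the arm holds its last target. There are 200 camera calls.

### The job

Push the white leak sensor along the aluminium tray, lengthwise through the gap between the two capped pipe stubs, until the whole of it lies past them in the far bay, its tail about a centimetre or more clear of the stubs and still lengthwise along the tray. Only push it: it must stay flat on the tray floor and never be picked up. Leave everything else where it is, and finish with the hand away from it all.

Things in the scene. Friction and masses are not known exactly. Their poses are not given: they have to be found in the camera images.
- sensor: white leak sensor, a flat box, corner radius 12 mm: 72 mm along its x, 92 along its y, 24 high, about 0.16 kg, slides freely. Origin: centre of its underside, on the tray floor; z up. Starts in the near bay, its y within 0.3 rad of the tray's y, up to 30 mm off the tray's centre line (x = 0)
- tray: shallow aluminium tray fixed to the shelf. Origin: shelf height, midway between the two stubs. z up; y runs along the tray through the gap, from the near bay (y < 0, sensor starts here) to the far bay (y > 0); x across. Floor 3 mm thick; inside: x -140 to 140, y -260 to 180 mm; rim 3 mm thick, top 18 mm above the shelf
- stub_a (a point): top centre of one upright grey pipe stub with a black cap, fixed in the tray, 40 mm across (41 at the cap), top 51 mm above the shelf, at tray x = -59, y = 0 mm. The gap between the stubs is 78 mm; between a stub and the rim 61 mm is free
- stub_b (a point): top centre of the other, equal stub, at tray x = 59, y = 0 mm
- tee: grey PVC pipe tee lying on its back in the tray's far bay, branch up: 75 x 39 x 52 mm. Origin: underside centre. Bystander
- nut: brass ring nut, 38 mm across, 16 mm high, flat in the tray's far bay. Origin: underside centre. Bystander
- plug: grey pipe plug, 34 mm across, 32 mm high, standing in a corner of the tray's near bay. Origin: underside centre. Bystander
- spanner: yellow-handled adjustable spanner, 207 x 46 x 16 mm, lying on the shelf right of the tray. Bystander
- mixer: chrome mixer lever (round hub 48 mm across with a flat arm, 38 mm high) lying on the shelf right of the tray. Bystander
- siphon: white plastic siphon trap, 80 mm across, 134 mm high, standing on the shelf left of the tray. Bystander
- cement: steel can, 60 mm across, 110 mm high, standing on the shelf left of the tray. Bystander
Mind the look-alikes: they are no part of the job. There is more than one size of the sensor; the job needs the middle-sized.

How it is judged:
By the outcome, as a careful person would: the job done as asked, in the order asked, and still so for the second after the job is handed in, with the robot touching nothing.
It also fails if it takes over 69 s, if anything falls off the work surface, if the arm or the gripper's body presses on something with over 40 N, if the wrist force passes 120 N, or if a joint passes its speed limit or range.

## Working session

There is one attempt and no reset: what is moved stays moved. The work goes in short steps, each a Python script; the robot and the scene stay as the last script left them, time stands still between calls to the robot, and variables do not carry over. Pictures are saved under pics/ and viewed, about 8 in all and at most 12, crops included, and the job is handed in when it is done.

```bash
ls; mkdir -p pics
cat > h.py <<'E'
import numpy as np, cv2
from station import robot
def ray(f,px):
    K=np.array(f["K"]);k=f["k1"]
    d=(np.atleast_2d(px).astype(float)-K[:2,2])/[K[0,0],K[1,1]]
    u=d.copy()
    for _ in range(20): u=d/(1+k*(u**2).sum(1,keepdims=True))
    return np.c_[u,np.ones(len(u))]
def cam(f,s=None):
    if "R" in f: R=np.array(f["R"]);t=np.array(f["t"]); return R.T,-R.T@t
    T=np.array(f["T_tool_cam"]);Rt=np.array(s["tool_rot"]);return Rt@T[:3,:3],Rt@T[:3,3]+np.array(s["position"])
def toz(f,px,z,s=None):
    A,c=cam(f,s); d=ray(f,px)@A.T
    return c+d*((z-c[2])/d[:,2])[:,None]
def proj(f,X,s=None):
    A,c=cam(f,s); p=(np.atleast_2d(X)-c)@A; u=p[:,:2]/p[:,2:]
    u=u*(1+f["k1"]*(u**2).sum(1,keepdims=True)); K=np.array(f["K"])
    return u*[K[0,0],K[1,1]]+K[:2,2]
def save(f,n): cv2.imwrite("pics/"+n,np.ascontiguousarray(f["frame"][:,:,::-1]))
E
python3 - <<'E'
from h import *
np.set_printoptions(precision=3,suppress=True)
for c in ("scene","side"):
    f=robot.grab_frame(c); save(f,c+"0.png"); print(c,cam(f)[1])
    for n in ("sensor","stub_a","tee","nut","plug"):
        for r in robot.tip_of(n,c):
            print(n,round(r["score"],2),np.array(r["centre"]),toz(f,r["centre"],.051 if n=="stub_a" else .003)[0])
    for r in robot.regions_of("sensor",c): print("reg",r["score"],r["extent"])
print(robot.sense()["tool_rot"],robot.sense()["time"])
E
```

```text
pics
scene [ 1.194 -0.314  1.121]
sensor 0.89 [225.1 172. ] [ 0.284 -0.204  0.003]
sensor 0.86 [288.8 224.7] [ 0.554 -0.104  0.003]
sensor 0.72 [218.5 278.8] [ 0.623 -0.345  0.003]
stub_a 0.74 [317.5 186.1] [0.498 0.019 0.051]
stub_a 0.63 [331.7 218.9] [0.619 0.003 0.051]
stub_a 0.31 [170.4 240.3] [ 0.479 -0.424  0.051]
tee 0.8 [376.  223.3] [0.666 0.126 0.003]
nut 0.56 [350.4 171.1] [0.462 0.153 0.003]
plug 0.53 [265.4 267.3] [ 0.649 -0.218  0.003]
reg 0.91 [207.4, 151.2, 249.8, 191.1]
reg 0.81 [270.6, 206.5, 304.8, 240.1]
reg 0.64 [204.0, 266.2, 233.9, 291.5]
side [-0.018  0.598  0.819]
sensor 0.69 [338.6 184.5] [ 0.553 -0.117  0.003]
sensor 0.67 [362.  148.1] [ 0.62  -0.328  0.003]
sensor 0.47 [420.7 213.5] [ 0.284 -0.186  0.003]
stub_a 0.93 [322.6 202.5] [0.502 0.017 0.051]
stub_a 0.91 [300.5 184.6] [0.605 0.005 0.051]
tee 0.86 [261.2 203.7] [0.671 0.114 0.003]
tee 0.18 [311.1 201.3] [0.565 0.001 0.003]
nut 0.58 [304.5 246.6] [0.454 0.144 0.003]
plug 0.46 [379.4 134. ] [ 0.628 -0.446  0.003]
plug 0.44 [332.5 160.7] [ 0.651 -0.198  0.003]
plug 0.26 [339.3 184.8] [ 0.55  -0.117  0.003]
reg 0.62 [414.0, 222.4, 430.7, 231.7]
reg 0.59 [324.4, 169.5, 355.1, 196.1]
reg 0.56 [353.8, 138.4, 374.7, 152.7]
[[ 0.386 -0.923  0.   ]
 [-0.923 -0.386 -0.   ]
 [ 0.     0.    -1.   ]] 0.7
```

View pics/scene0.png

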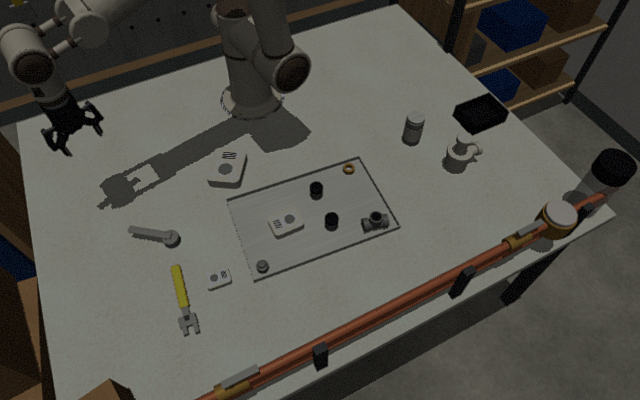

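View pics/side0.png

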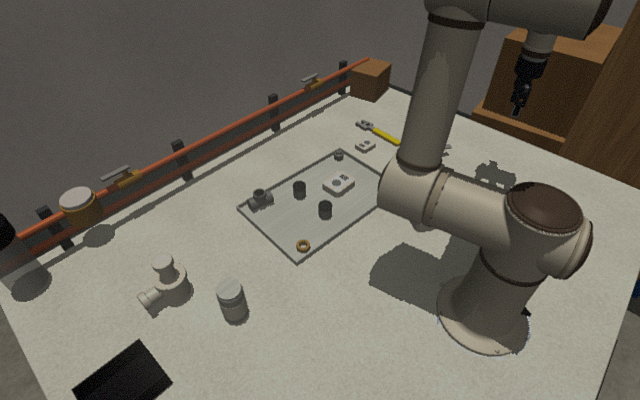

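The candidates for the sensor in the scene view are the large one at (225,172) on the shelf, the one in the tray at (289,225), and the small one at (218,279) on the shelf. The one in the tray's near bay is the middle size, so that is the target. Next I go above it for a close look.

```bash
cat >> h.py <<'E'
def frame(xdir):
    x=np.array([xdir[0],xdir[1],0.]);x/=np.linalg.norm(x);z=np.array([0,0,-1.]);return np.c_[x,np.cross(z,x),z]
E
python3 - <<'E'
from h import *
np.set_printoptions(precision=4,suppress=True)
robot.movep([0.545,-0.06,0.33],frame([-.124,-.992]))
s=robot.sense(); f=robot.grab_frame("wrist"); save(f,"w1.png"); print(np.array(f["T_tool_cam"]),s["time"],s["position"])
import pickle; pickle.dump((f,s),open("w1.pkl","wb"))
for n,z in (("sensor",.003),("stub_a",.051),("tee",.003),("nut",.003),("plug",.003)):
    for r in robot.tip_of(n,"wrist"): print(n,round(r["score"],2),np.array(r["centre"]),toz(f,r["centre"],z,s)[0])
for r in robot.regions_of("sensor","wrist"):
    print(r["score"],r["extent"])
    c=max(cv2.findContours(r["mask"].astype(np.uint8),0,1)[0],key=cv2.contourArea)[:,0]
    P=toz(f,c,.027,s)[:,:2]; print(cv2.minAreaRect((P*1000).astype(np.float32)))
E
```

```text
[[ 1.      0.0006 -0.0004  0.0006]
 [-0.0004  0.9623  0.272  -0.0684]
 [ 0.0006 -0.272   0.9623 -0.1457]
 [ 0.      0.      0.      1.    ]] 2.7833 [ 0.5449 -0.0607  0.3297]
sensor 0.8 [425.4 310.3] [ 0.2839 -0.1942  0.003 ]
sensor 0.77 [534.2  70.2] [ 0.6252 -0.3504  0.003 ]
sensor 0.67 [357.  152.3] [ 0.5474 -0.1102  0.003 ]
stub_a 0.7 [262.2 113.2] [0.6154 0.0034 0.051 ]
stub_a 0.57 [269.2 208.3] [0.4956 0.015  0.051 ]
tee 0.78 [178.   81.5] [0.6694 0.1148 0.003 ]
nut 0.6 [191.  239.3] [0.4491 0.1489 0.003 ]
plug 0.86 [438.6  63.4] [ 0.6489 -0.2266  0.003 ]
0.92 [506.8, 46.1, 569.6, 95.6]
((621.95068359375, -337.42266845703125), (75.56407928466797, 53.52178192138672), 85.25303649902344)
0.83 [382.6, 270.2, 445.3, 366.0]
((284.31671142578125, -158.97171020507812), (159.89825439453125, 85.10050201416016), 11.159894943237305)
0.75 [323.1, 122.2, 395.9, 182.2]
((550.39794921875, -112.15080261230469), (76.49314880371094, 93.79473876953125), 0.6321240663528442)
0.5 [131.9, 58.2, 205.1, 101.8]
((671.3353881835938, 117.66654968261719), (88.50640106201172, 41.41890335083008), 76.8553237915039)
```

View pics/w1.png

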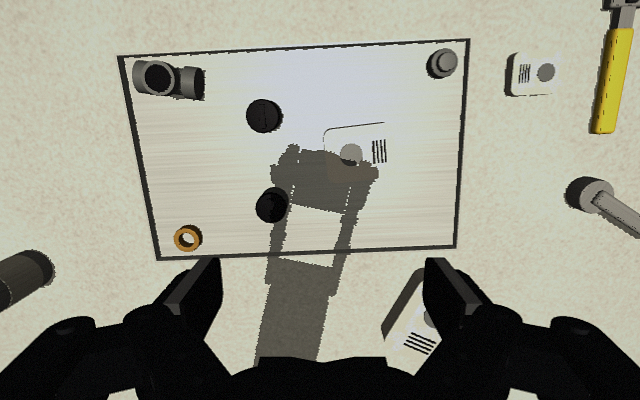

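The view shows the middle sensor at about (357,152), partly under the arm's shadow. The stub caps are at (264,115) and (271,205), and the tray rim's corners are at (119,55), (469,39), (456,247) and (159,259). I'll fit the tray pose from the rim and caps.

Run:
```python
from h import *
import pickle
np.set_printoptions(precision=4,suppress=True)
f,s=pickle.load(open("w1.pkl","rb"))
px=[[119.5,56],[469,39.5],[456,247.5],[159,259.5],[263.5,115.5],[271.5,205]]
z=[.018]*4+[.051]*2
W=np.array([toz(f,p,h,s)[0] for p,h in zip(px,z)])
L=np.array([[.142,.182],[.142,-.262],[-.142,-.262],[-.142,.182],[.059,0],[-.059,0]])
a,b=L.mean(0),W[:,:2].mean(0); H=(L-a).T@(W[:,:2]-b); th=np.arctan2(H[0,1]-H[1,0],H.trace())
R=np.array([[np.cos(th),-np.sin(th)],[np.sin(th),np.cos(th)]]); o=b-R@a
print(th,o); print((W[:,:2]-o)@R-L)
I=f["frame"]; c=cv2.resize(I[95:205,290:430],None,fx=5,fy=5,interpolation=cv2.INTER_CUBIC)
# overlay rotated sensor hypothesis
sp=np.array([.5485,-.112])
print((sp-o)@R)
cv2.imwrite("pics/c1.png",np.clip(c[:,:,::-1].astype(float)**1.0,0,255))
```

```text
-0.08047468224240496 [0.5541 0.0075]
[[-0.0038 -0.0033]
 [-0.0043  0.0049]
 [ 0.0019  0.0035]
 [ 0.002  -0.004 ]
 [-0.0003 -0.0005]
 [ 0.0044 -0.0006]]
[ 0.004  -0.1196][ WARN:0@0.205] global loadsave.cpp:1063 imwrite_ Unsupported depth image for selected encoder is fallbacked to CV_8U.
```

View pics/c1.png

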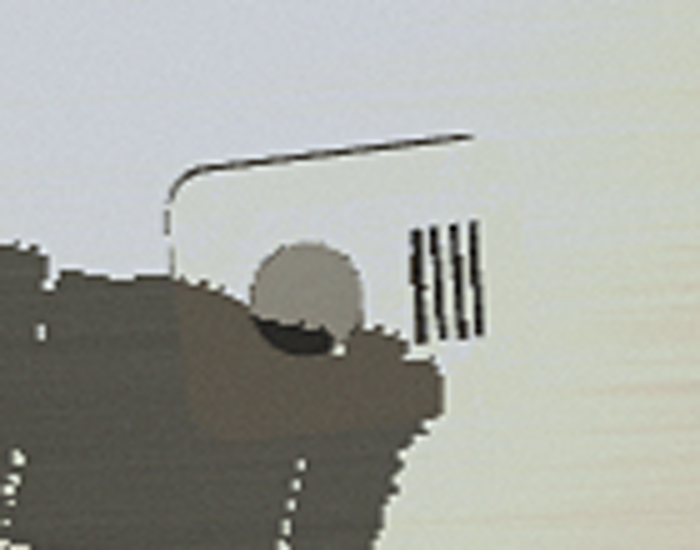

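Run:
```python
from h import *
import pickle
np.set_printoptions(precision=4,suppress=True)
f,s=pickle.load(open("w1.pkl","rb"))
c=np.array([[205,168],[470,135],[168,200],[175,270],[195,420],[215,440],[330,433]])/5+[290,95]
th=-.0805;R=np.array([[np.cos(th),-np.sin(th)],[np.sin(th),np.cos(th)]]);o=np.array([.5541,.0075])
for z in (.003,.027):
  P=(toz(f,c,z,s)[:,:2]-o)@R; print(P)
  for i,j in((0,1),(2,3),(5,6)): d=P[j]-P[i]; print(np.arctan2(d[1],d[0]))
```

```text
[[ 0.0367 -0.0829]
 [ 0.0423 -0.1552]
 [ 0.0285 -0.0725]
 [ 0.0094 -0.0736]
 [-0.0333 -0.0775]
 [-0.0393 -0.0829]
 [-0.0387 -0.1158]]
-1.4936463665751538
-3.0834561813199457
-1.552840429375011
[[ 0.0381 -0.0824]
 [ 0.0434 -0.151 ]
 [ 0.0304 -0.0724]
 [ 0.0122 -0.0735]
 [-0.0283 -0.0772]
 [-0.034  -0.0824]
 [-0.0335 -0.1136]]
-1.4936463665751543
-3.083456181319946
-1.5528404293750093
```

```bash
cat >> h.py <<'E'
th=-.0805;R2=np.array([[np.cos(th),-np.sin(th)],[np.sin(th),np.cos(th)]]);o=np.array([.5541,.0075])
TX,TY=R2[:,0],R2[:,1]
def W(x,y,z): return [*(o+R2@[x,y]),z]
def T(P): return (np.asarray(P)[...,:2]-o)@R2
E
python3 - <<'E'
from h import *
import pickle
np.set_printoptions(precision=4,suppress=True)
robot.move_gripper(.055)
robot.movep(W(.082,-.119,.10),frame(-TY))
robot.movel(W(.082,-.119,.032),.1)
f0=np.array(robot.sense()["contact_force"])
for x in (.065,.058,.053,.047):
    robot.movel(W(x,-.119,.032),.04); q=robot.sense(); print(x,T(q["position"]),np.array(q["contact_force"])-f0)
robot.movel(W(.075,-.119,.032),.1)
robot.movel(W(.075,-.119,.10),.15)
robot.movep(W(.0,-.12,.27),frame(-TX))
s=robot.sense(); f=robot.grab_frame("wrist"); save(f,"w2.png"); print(s["time"],s["joint_positions"])
pickle.dump((f,s),open("w2.pkl","wb"))
for r in robot.tip_of("stub_a","wrist"): print(r["score"],r["centre"],T(toz(f,r["centre"],.051,s)))
E
```

```text
0.065 [ 0.065 -0.119] [-0.4142  1.5084  0.9095]
0.058 [ 0.0577 -0.1189] [-0.5648  0.0713 -0.8733]
0.053 [ 0.0527 -0.119 ] [-0.6703  1.9631  1.5513]
0.047 [ 0.0467 -0.119 ] [-1.0604  0.3401  0.316 ]
9.2333 [-0.4205  0.085   1.5997  0.      1.459   2.8008]
0.94 [373.0, 273.5] [[-0.0618  0.    ]]
0.43 [400.0, 341.9] [[-0.1     0.0956]]
```

View pics/w2.png

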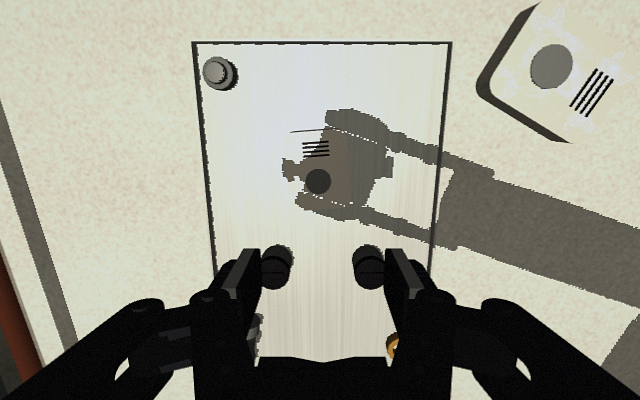

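Run:
```python
from h import *
import pickle
f,s=pickle.load(open("w2.pkl","rb"))
c=cv2.resize(f["frame"][100:290,240:400],None,fx=4,fy=3.15,interpolation=cv2.INTER_CUBIC)
c=cv2.resize(f["frame"][110:290,240:400],None,fx=3.3,fy=3.3,interpolation=cv2.INTER_CUBIC)
l=cv2.cvtColor(c,cv2.COLOR_RGB2LAB); l[:,:,0]=cv2.createCLAHE(6,(6,6)).apply(l[:,:,0])
cv2.imwrite("pics/c2.png",cv2.cvtColor(l,cv2.COLOR_LAB2BGR))
```

```text
(no output)
```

View pics/c2.png

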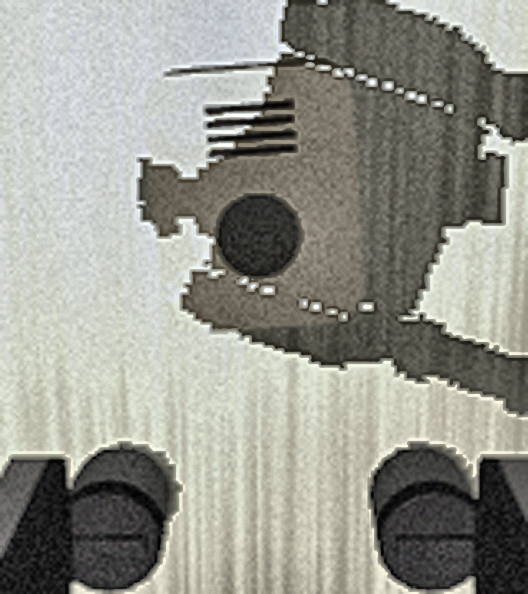

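Run:
```python
from h import *
import pickle
np.set_printoptions(precision=4,suppress=True)
f,s=pickle.load(open("w2.pkl","rb"))
g=lambda p,z: T(toz(f,np.array(p)/3.3+[240,110],z,s))
print("caps",g([[116,537],[429,537]],.051))
e=g([[351,110],[362,300]],.027); d=e[0]-e[1]; print("-x side",e,"yaw",np.arctan2(d[0],-d[1]))
e=g([[165,73],[290,63]],.027); d=e[0]-e[1]; print("tail",e,"yaw",np.arctan2(d[1],d[0]))
e=g([[165,73],[290,63]],.003);print(e)
e=g([[255,331],[340,326]],.027); d=e[0]-e[1]; print("front",e,"yaw",np.arctan2(d[1],d[0]))
print("rim",T(toz(f,[[192,42.5],[451,42.5],[208,200],[440,200]],.018,s)))
```

```text
caps [[ 0.0542 -0.001 ]
 [-0.0582 -0.001 ]]
-x side [[-0.0288 -0.1504]
 [-0.0341 -0.0827]] yaw 0.07902999324335278
tail [[ 0.0348 -0.1628]
 [-0.0077 -0.1662]] yaw 0.07923238401558054
[[ 0.037  -0.1611]
 [-0.0082 -0.1647]]
front [[ 0.0044 -0.071 ]
 [-0.0264 -0.0729]] yaw 0.06198505500674426
rim [[ 0.1384 -0.2565]
 [-0.1397 -0.2569]
 [ 0.1371 -0.0813]
 [-0.1447 -0.0815]]
```

The sensor hasn't moved measurably: it is still at about x +5 mm with yaw 0.077. I'll repeat the side push lower and further, and look while in contact.

Run:
```python
from h import *
import pickle
np.set_printoptions(precision=4,suppress=True)
robot.movep(W(.075,-.119,.08),frame(-TY))
robot.movel(W(.075,-.119,.028),.1)
robot.movel(W(.042,-.119,.028),.04)
s=robot.sense(); f=robot.grab_frame("wrist"); save(f,"w3.png"); print(s["time"],T(s["position"]),s["position"],s["contact_force"],s["grip_width"])
pickle.dump((f,s),open("w3.pkl","wb"))
```

```text
12.3417 [ 0.0423 -0.1191] [ 0.5867 -0.1146  0.0281] [ 0.5063  0.244  -1.2884] 0.05516275652548022
```

View pics/w3.png

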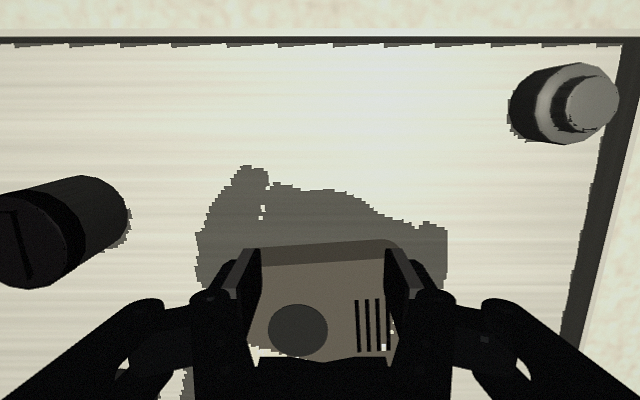

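Run:
```python
from h import *
import pickle
np.set_printoptions(precision=4,suppress=True)
f,s=pickle.load(open("w3.pkl","rb"))
Rt=np.array(s["tool_rot"]);p=np.array(s["position"])
for y in(-.011,.011):
  for z in (-.01,.01,.02,.025): print(y,z,proj(f,p+np.array([[-.0275,y,z],[.0275,y,z]])@Rt.T,s).round(0).tolist())
print(T(toz(f,[[265,249],[375,240]],.003,s)),T(toz(f,[[265,267],[380,260]],.027,s)))
```

```text
-0.011 -0.01 [[257.0, 246.0], [385.0, 246.0]]
-0.011 0.01 [[265.0, 230.0], [377.0, 230.0]]
-0.011 0.02 [[268.0, 223.0], [374.0, 223.0]]
-0.011 0.025 [[270.0, 220.0], [373.0, 220.0]]
0.011 -0.01 [[260.0, 291.0], [382.0, 291.0]]
0.011 0.01 [[267.0, 271.0], [375.0, 271.0]]
0.011 0.02 [[270.0, 262.0], [373.0, 262.0]]
0.011 0.025 [[271.0, 258.0], [371.0, 258.0]]
[[ 0.0365 -0.0884]
 [ 0.0418 -0.1482]] [[ 0.0376 -0.0923]
 [ 0.0413 -0.147 ]]
```

The fingertips hover over the sensor: their projection puts them near TCP height, about 35 mm up, not below it as the stated geometry suggests. I'll back off and touch-probe the tip height on the bare tray floor, watching the force.

Run:
```python
from h import *
import pickle
np.set_printoptions(precision=4,suppress=True)
robot.movel(W(.042,-.119,.04),.1)
robot.movel(W(.085,-.119,.04),.1)
robot.movel(W(.085,-.119,.028),.1)
f0=np.mean([robot.sense()["contact_force"] for _ in range(3)],0)
z=.028
while z>.004:
    z-=.002; robot.movel(W(.085,-.119,z),.03)
    q=robot.sense(); d=np.array(q["contact_force"])-f0; print(round(z,3),q["position"][2],d)
    if abs(d[2])>5: break
s=robot.sense(); f=robot.grab_frame("wrist"); save(f,"w4.png")
pickle.dump((f,s),open("w4.pkl","wb"));print(s["time"])
```

```text
0.026 0.02610438041489444 [-0.5211  0.3364  0.648 ]
0.024 0.023923808815108694 [-0.2202  0.4406  0.5077]
0.022 0.021779651468322885 [-0.6964  0.4832 -0.4597]
0.02 0.019780599888217513 [-0.2775  0.2299  0.1874]
0.018 0.017811277129060964 [-0.1525 -1.4867  0.6243]
0.016 0.01579839194839597 [-0.2226 -0.8958  0.8286]
0.014 0.013787357248603773 [-0.3809 -0.2156 -1.3922]
0.012 0.011787920517813823 [-0.4392 -0.6007  0.5026]
0.01 0.009784552605411508 [-0.9456 -0.5016 -0.074 ]
0.008 0.0077748600403847005 [ 0.1433 -0.5399  0.2871]
0.006 0.005791127262249583 [ 0.1942 -0.8818  1.1153]
0.004 0.003776306680691982 [-0.9826  0.1469  0.7993]
16.5083
```

View pics/w4.png

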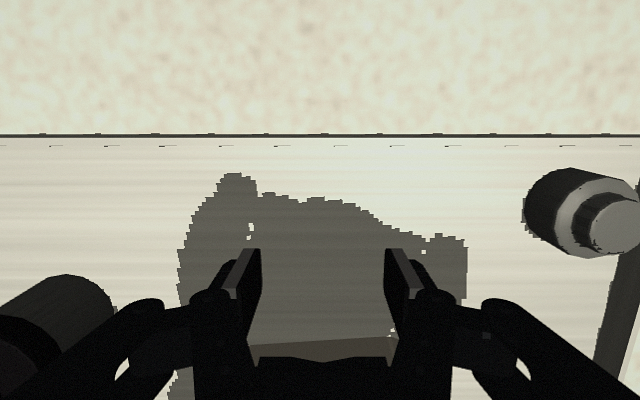

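Run:
```python
from h import *
import pickle
np.set_printoptions(precision=4,suppress=True)
for n in("w3","w4"):
  f,s=pickle.load(open(n+".pkl","rb")); print(n,s["position"],np.array(s["joint_positions"]),cam(f,s)[1])
  for z in (.003,.018): print("rim",z,proj(f,np.array([W(.140,-.12,z),W(.143,-.12,z)]),s)[:,1])
  print("sensor edge top/bot",proj(f,np.array([W(.04,-.12,.027),W(.04,-.12,.003)]),s)[:,1])
  print("plug top",proj(f,np.array(W(.113,-.219,.035)),s))
print(robot.sense())
```

```text
w3 [ 0.5867 -0.1146  0.0281] [-0.3949  0.4471  1.6701  0.0001  1.0239  1.2564] [ 0.6546 -0.1207  0.1738]
rim 0.003 [41.9189 34.8085]
rim 0.018 [35.1968 27.3216]
sensor edge top/bot [262.518  243.0847]
plug top [[574.844  101.7902]]
w4 [ 0.6291 -0.1179  0.0038] [-0.3736  0.5762  1.541   0.      1.0248  1.2776] [ 0.6972 -0.124   0.1494]
rim 0.003 [139.8719 132.7153]
rim 0.018 [143.4372 135.5036]
sensor edge top/bot [375.418  339.4568]
plug top [[600.0385 224.6795]]
{'time': 16.5583, 'joint_positions': array([-0.3737,  0.576 ,  1.5409, -0.    ,  1.0249,  1.2776]), 'joint_vel': array([-0.    , -0.0031, -0.002 ,  0.0017,  0.0003,  0.0007]), 'joint_torque': array([ -0.0008, -49.8081, -27.6374,  -0.0001,   0.0032,   0.    ]), 'position': array([ 0.6292, -0.1179,  0.0039]), 'tool_rot': array([[-0.0804, -0.9968, -0.0002],
       [-0.9968,  0.0804,  0.0001],
       [-0.    ,  0.0002, -1.    ]]), 'contact_force': array([-0.8333, -0.1066,  0.3785]), 'torque': array([ 0.0673, -0.0555, -0.0256]), 'grip_width': 0.055235922416449125}
```

The camera model agrees with the rim and the plug, so at this opening the tips really sit at about TCP height −8 mm, leaving them roughly 9 mm above the floor now. That is a good pushing height, so I'll do the side push here.

Run:
```python
from h import *
import pickle
np.set_printoptions(precision=4,suppress=True)
robot.movel(W(.085,-.119,.005),.1)
robot.movel(W(.060,-.119,.005),.06)
robot.movel(W(.045,-.119,.005),.03)
print(T(robot.sense()["position"]))
robot.movel(W(.065,-.119,.005),.1)
robot.movel(W(.065,-.119,.08),.15)
robot.move_gripper(0)
robot.movep(W(.03,-.12,.27),frame(-TX))
s=robot.sense(); f=robot.grab_frame("wrist"); save(f,"w5.png"); print(s["time"])
pickle.dump((f,s),open("w5.pkl","wb"))
c=f["frame"][60:300,220:420]
c=cv2.resize(c,None,fx=2.5,fy=2.5,interpolation=cv2.INTER_CUBIC)
l=cv2.cvtColor(c,cv2.COLOR_RGB2LAB); l[:,:,0]=cv2.createCLAHE(6,(6,6)).apply(l[:,:,0])
c=cv2.cvtColor(l,cv2.COLOR_LAB2BGR)
r=cv2.resize(f["frame"][250:400,220:420,::-1],None,fx=1.4,fy=1.4)
out=np.zeros((600,800,3),np.uint8); out[:,:500]=c; out[:210,510:790]=r
cv2.imwrite("pics/c5.png",out)
```

```text
[ 0.0447 -0.1189]
20.975
```

View pics/c5.png

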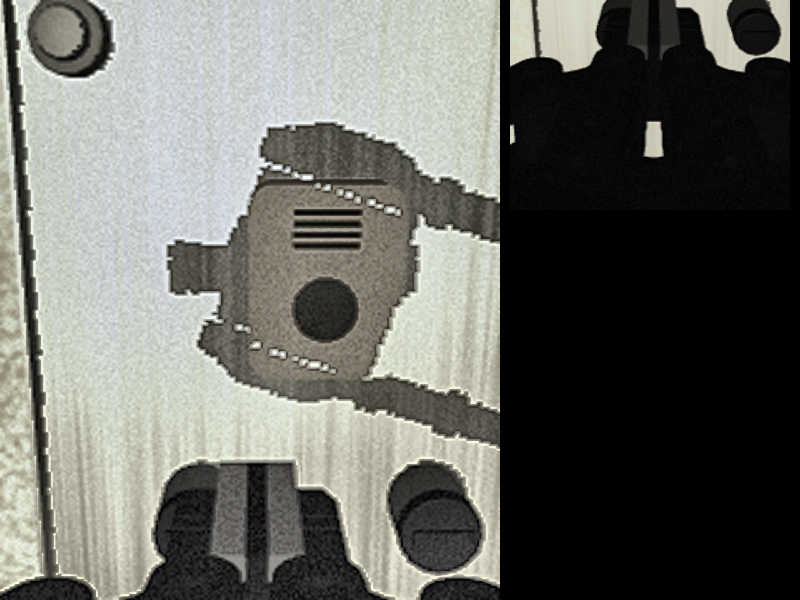

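Run:
```python
from h import *
import pickle
np.set_printoptions(precision=4,suppress=True)
f,s=pickle.load(open("w5.pkl","rb"))
g=lambda p,z: T(toz(f,np.array(p)/2.5+[220,60],z,s))
print("cap right",g([[433,532]],.051))
e=g([[249.5,215],[248,345]],.027); d=e[0]-e[1]; print("+x side",e,"yaw",np.arctan2(d[0],-d[1]))
e=g([[265,185],[390,185]],.027); d=e[0]-e[1]; print("tail",e,"yaw",np.arctan2(d[1],d[0]))
print("front",g([[270,378],[360,378]],.027))
print("rim",T(toz(f,np.array([[10,100],[50,570]])/2.5+[220,60],.018,s)), "lines",g([[293,212],[362,212]],.027))
Rt=np.array(s["tool_rot"]);p=np.array(s["position"])
for z in (-.01,0,.01,.025): print(z,(proj(f,p+np.array([[0,-.011,z],[0,.011,z],[.014,-.011,z],[-.014,-.011,z]])@Rt.T,s)-[220,60]).round(1).tolist())
```

```text
cap right [[-0.0555 -0.0008]]
+x side [[ 0.0317 -0.1475]
 [ 0.0324 -0.0863]] yaw -0.012416294306482629
tail [[ 0.0247 -0.1609]
 [-0.0317 -0.1609]] yaw 0.0011745446649428666
front [[ 0.0219 -0.0699]
 [-0.0213 -0.0699]]
rim [[ 0.1392 -0.1976]
 [ 0.1366  0.0384]] lines [[ 0.0119 -0.1488]
 [-0.0195 -0.1489]]
-0.01 [[100.9, 188.1], [100.9, 233.3], [133.2, 188.1], [68.5, 188.1]]
0 [[101.0, 179.5], [101.0, 222.3], [131.3, 179.5], [70.6, 179.4]]
0.01 [[101.0, 171.8], [101.1, 212.5], [129.6, 171.8], [72.4, 171.8]]
0.025 [[101.1, 161.9], [101.1, 199.7], [127.4, 161.9], [74.8, 161.9]]
```

The sensor is now straight, with yaw about 0 and x about −3 mm. I'll push the tail forward with two fingers until the front is just short of the stubs, then check the alignment.

Run:
```python
from h import *
import pickle
np.set_printoptions(precision=4,suppress=True)
F=frame(TX)
robot.move_gripper(.035)
robot.movep(W(-.003,-.2,.08),F)
robot.movel(W(-.003,-.2,.005),.15)
robot.movel(W(-.003,-.132,.005),.05)
print(T(robot.sense()["position"]))
robot.movel(W(-.003,-.15,.005),.1)
robot.movel(W(-.003,-.15,.08),.2)
robot.movep(W(.0,-.06,.24),F)
s=robot.sense(); f=robot.grab_frame("wrist"); save(f,"w6.png"); print(s["time"],s["joint_positions"])
pickle.dump((f,s),open("w6.pkl","wb"))
c=cv2.resize(f["frame"][80:320,160:480],None,fx=2.5,fy=2.5,interpolation=cv2.INTER_CUBIC)
l=cv2.cvtColor(c,cv2.COLOR_RGB2LAB); l[:,:,0]=cv2.createCLAHE(6,(6,6)).apply(l[:,:,0])
cv2.imwrite("pics/c6.png",cv2.cvtColor(l,cv2.COLOR_LAB2BGR))
```

```text
[-0.0031 -0.132 ]
28.0083 [-0.3146  0.0933  1.6529 -0.0004  1.3995 -0.2339]
```

View pics/c6.png

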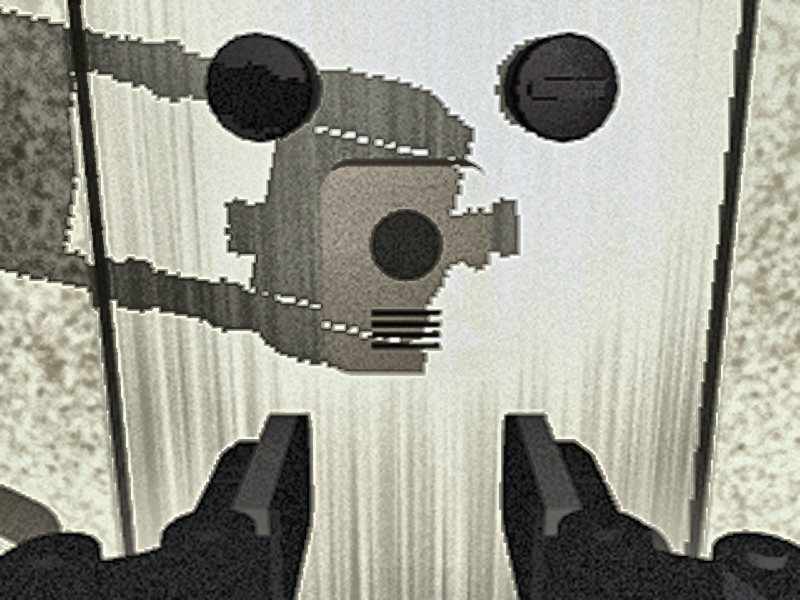

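Run:
```python
from h import *
import pickle
np.set_printoptions(precision=4,suppress=True)
f,s=pickle.load(open("w6.pkl","rb"))
g=lambda p,z: T(toz(f,np.array(p)/2.5+[160,80],z,s))
print("caps",g([[257,87],[565,88]],.051))
print("-x side",g([[321.5,190],[323,340]],.027))
print("disc",g([[406.5,244]],.027),"lines",g([[371.5,311],[440.5,311],[371.5,346],[440.5,346]],.027))
print("front/tail",g([[350,163],[440,163]],.027),g([[345,373],[425,373]],.027))
print("rim",g([[76,50],[752,50]],.018),g([[122,480],[700,480]],.018))
Rt=np.array(s["tool_rot"]);p=np.array(s["position"])
for z in (-.01,0,.01): print(z,((proj(f,p+np.array([[.0175,-.011,z],[-.0175,-.011,z]])@Rt.T,s)-[160,80])*2.5).round(0).tolist())
```

```text
caps [[-0.059   0.0021]
 [ 0.058   0.0018]]
-x side [[-0.038  -0.0403]
 [-0.0391 -0.1065]]
disc [[-0.0022 -0.0633]] lines [[-0.0175 -0.0932]
 [ 0.0127 -0.0931]
 [-0.0177 -0.1093]
 [ 0.0128 -0.1092]]
front/tail [[-0.0258 -0.029 ]
 [ 0.0117 -0.029 ]] [[-0.0297 -0.122 ]
 [ 0.0061 -0.1219]]
rim [[-0.139   0.0163]
 [ 0.1401  0.0164]] [[-0.1377 -0.1796]
 [ 0.1371 -0.1789]]
-0.01 [[510.0, 415.0], [307.0, 415.0]]
0 [[504.0, 393.0], [314.0, 393.0]]
0.01 [[498.0, 375.0], [319.0, 375.0]]
```

Stub midpoint is at x −0.5 mm, sensor centre at −2.3 mm and yaw about 0, so it fits with more than 1 mm of clearance per side. For the gap I'll use shut fingers in the narrow orientation, pushing in short steps and checking the force.

Run:
```python
from h import *
import pickle
np.set_printoptions(precision=4,suppress=True)
F=frame(-TY)
robot.movep(W(-.003,-.165,.10),F)
robot.move_gripper(0)
robot.movel(W(-.003,-.165,.007),.15)
f0=np.mean([robot.sense()["contact_force"] for _ in range(3)],0)
ok=True
for y,x in zip(np.r_[np.arange(-.135,.02,.02),.0225],np.r_[-.003,-.0025,-.002,-.0015,-.001,-.0005,-.0005,-.0005,-.0005]):
    robot.movel(W(x,y,.007),.05)
    q=robot.sense(); d=np.array(q["contact_force"])-f0; print(round(y,3),T(q["position"]),d)
    if np.linalg.norm(d)>12: ok=False;break
robot.movel(W(x,y-.006,.007),.05)
robot.movel(W(x,y-.006,.12),.15)
robot.movep(W(.0,-.06,.27),frame(TX))
s=robot.sense(); f=robot.grab_frame("wrist"); save(f,"w7.png"); print(s["time"],ok)
pickle.dump((f,s),open("w7.pkl","wb"))
c=cv2.resize(f["frame"][0:240,160:480],None,fx=2.5,fy=2.5,interpolation=cv2.INTER_CUBIC)
l=cv2.cvtColor(c,cv2.COLOR_RGB2LAB); l[:,:,0]=cv2.createCLAHE(6,(6,6)).apply(l[:,:,0])
cv2.imwrite("pics/c7.png",cv2.cvtColor(l,cv2.COLOR_LAB2BGR))
```

```text
-0.135 [-0.003  -0.1349] [0.3937 0.1301 0.755 ]
-0.115 [-0.0025 -0.1146] [-0.4293  1.6265  0.5306]
-0.095 [-0.0021 -0.0946] [-0.221   0.5805 -0.2059]
-0.075 [-0.0016 -0.0746] [0.0063 1.2446 0.1287]
-0.055 [-0.001  -0.0546] [-0.6268  0.7017  0.6916]
-0.035 [-0.0005 -0.0346] [-0.8716  1.1967  0.0699]
-0.015 [-0.0005 -0.0146] [-1.0652  1.1402  0.0416]
0.005 [-0.0006  0.0054] [-1.0469  1.0488  0.3185]
0.022 [-0.0005  0.0229] [-1.1116  0.7762  0.8676]
38.2833 True
```

View pics/c7.png

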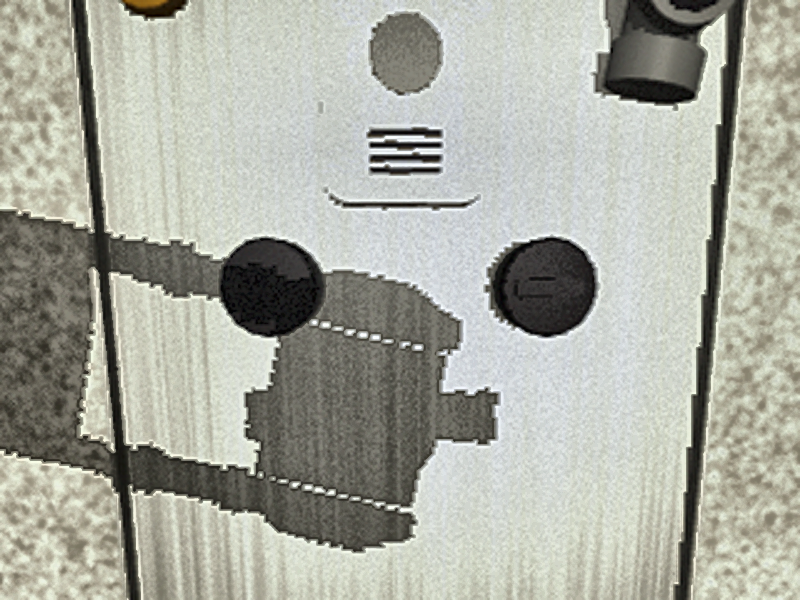

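The sensor is through and straight, with its tail edge at crop row 205 and the stub caps at row 287. I'll check the tail's clearance numerically.

Run:
```python
from h import *
import pickle
np.set_printoptions(precision=4,suppress=True)
f,s=pickle.load(open("w7.pkl","rb"))
g=lambda p,z: T(toz(f,np.array(p)/2.5+[160,0],z,s))
print("caps",g([[271,287],[545,287]],.051)); print("tail",g([[345,205],[460,205]],.003),g([[345,205],[460,205]],.027)); print("disc",g([[406,53]],.027),g([[369,130],[442,130]],.027))
```

```text
caps [[-0.0573  0.0019]
 [ 0.0567  0.0019]]
tail [[-0.0292  0.0375]
 [ 0.0236  0.0375]] [[-0.0276  0.0358]
 [ 0.0222  0.0358]]
disc [[-0.0012  0.0952]] [[-0.0168  0.0658]
 [ 0.0141  0.0658]]
```

Run:
```python
from h import *
robot.movej([-1.385,.158,1.597,0,1.386,-.21])
f=robot.grab_frame("scene")
for n in("sensor","tee","nut","plug"):
    for r in robot.tip_of(n,"scene"): print(n,round(r["score"],2),T(toz(f,r["centre"],.003)))
print(robot.sense()["time"]); robot.sign_off()
```

```text
sensor 0.9 [[ 0.09976192 -0.34719673]]
sensor 0.81 [[0.00115395 0.0932342 ]]
sensor 0.68 [[-0.24537989 -0.2320963 ]]
tee 0.88 [[0.11001381 0.13033919]]
tee 0.38 [[2.76424396e-04 4.60140176e-01]]
nut 0.67 [[-0.10618041  0.13186742]]
plug 0.52 [[ 0.11464674 -0.22166391]]
40.6667
the job is handed in; nothing more can be done
```

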